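# Free the spacer block from the locked ejector nest

## Robot

A 6-joint arm with a two-finger parallel gripper is mounted at the origin on a cart in front of the work surface, level with it; the furniture and walls round the work are solid. World frame = base frame: x ahead of the robot, y to its left, z up, the work surface at z = 0. Lengths are in mm, angles in rad, forces in N, time in s.
With the tool pointing down it reaches from about 350 to 775 mm from the base axis. Payload 7.3 kg.
Tool frame: the origin (TCP) lies at the very end of the fingers, on their centre line; the grasp point (between the pads) lies 19 mm behind it; z points along the fingers, y is the line along which they close (so a half turn about z gives the same grasp; the last joint's range is limited). The gripper opens to 92 mm and grips with 3 to 60 N. Pads are 19 mm wide; open, the fingers measure 130 mm over their backs; the gripper's body (75 mm by 190 mm) begins 47 mm behind the grasp point.
Start: joints at [1.157, 0.342, 1.524, -0, 1.275, -0.146], TCP at [138.905, 506.311, 226.741] pointing down, gripper open.
Joint ranges: [-2.53, 2.53], [-0.77, 2.02], [0.04, 2.7], [-1, 4.14], [0.28, 2.66], [-3.11, 3.11]. Speed limits (rad/s): [2.57, 2.57, 3.14, 3.14, 3.14, 3.14].

## Interface

Orientations are given as [roll, pitch, yaw] about the fixed x, y, z axes, in that order (R = Rz(yaw) Ry(pitch) Rx(roll)).
In Python, from plant import get_obs, vision, workorder gives the robot as it stands.
- The arm moves only by the shell command python3 -m pendant 'ROWS' [OPENING]. ROWS is a JSON object of lists of equal length, an entry for each row: "dp": the shift along the tool's x, y, z in m, a list of three; "rotation": the turn, a rotation vector about the tool's x, y, z in rad, a list of three. A call has 1 to 8 rows; each row is the pose to reach, as a shift and turn from the pose commanded when the call began, along the tool's axes at that moment; what a row does not reach only later rows make up. A row lasts 1/8 s, in which the tool goes at most 62.5 mm and 10.7 degrees, less where a joint would pass 70% of its speed; a pose out of reach is approached as far as the arm can. A call with a gripper value outside its range is refused whole. OPENING is the finger opening in m, from 0 to 0.0918, set as the call begins (- or left out, the last holds). The fingers move at their own pace and stop on an object; the grip force is fixed at half the most. Time passes only in rows, so rows that repeat a pose let the fingers close. It gives the time, the measured TCP pose, the force, the opening and the grip force at its end, in the units of the state.
- get_obs(): the state, without advancing time (a new reading comes with each control period).
- vision.capture(name): name is "scene" or "top" or "wrist"; returns a dict with "pixels" (400x640x3 uint8, red, green, blue), "vfov" (degrees; the focal length in pixels is half the picture's height over the tangent of half this angle, whatever the lens; pixels are square), "cx", "cy" (the principal point, pixels), "dist" ([k1, k2, p1, p2, k3] as OpenCV has them; the pictures are not rectified), "pose" (4x4, takes a point from camera to world coordinates); the wrist camera has in their place "T_tool_cam" (4x4, takes a point from camera to tool coordinates, whose origin is the TCP and whose axes are the flange's). Camera axes: x right, y up, looking along -z (the intrinsics and any distortion apply to the point x, -y, -z); pixel columns grow to the right and rows downward; lengths in mm; the calibration is good to about 2 mm. A picture is of the moment at which its call begins: read the wrist's pose just before it. There is no depth.
- workorder.close_job(): hands the job in; it is judged then, once.
The state is a dict: "time": time; "joint_positions": joint angles; "dq": joint speeds; "tau": joint torques, N m; "tool_pos": TCP position; "tcp_rot": TCP orientation; "contact_force": force on the tool from outside, world axes, zero at the start; "moment": the same for the moment, N m; "grip_width": finger opening in mm; "finger_force": force on a finger pad.
Only numpy, scipy, OpenCV 4.12 (cv2) and the standard library are available. Lean on these libraries where they do the work, as an engineer would, in place of code of your own. Each camera call takes 0.05 s, during which the arm holds its last target. There are 200 camera calls.

## Task

Get the white spacer block out of the grey ejector nest: slide the orange safety catch sideways as far as it goes, off the red release button, then press the button fully down so that the block is pushed part way out at the front. Draw the block straight out along the tongue until it is clear of the cover, and set it down (not dropped) flat on the floor of the black tray, its long side along the tray's long side, leaving the things around undisturbed.

Things in the scene. Friction and masses are not known exactly. Their poses are not given: they have to be found in the camera images.
- nest: Grey ejector nest, aluminium top, fixed to the bench; housing x -60..+100, y -65..+65, flat top 52 mm high. Origin at its underside on the bench; x from the front (tongue) to the rear (button), y left, z up. A pocket 43 mm wide, floor 20 mm above the bench, covered from above, opens at the front face (x = -60 mm) and holds the block.
- tongue_mid (a point): Point on top of the bare steel tongue onto which the block is pushed: nest x = -105 mm, y = 0, 20 mm above the bench, level with the pocket floor. The tongue is 30 mm wide (the block overhangs it), from the pocket mouth to x = -150 mm, where an end stop rises to 25 mm. Left and right of it there is only the bench.
- catch (a joint): Travel of the orange safety catch in m: 0 to 0.008 at the start (covers the button), 0.050 fully open against its stop. It slides along nest +y and stays where it is left (friction about 1.5 N).
- catch_tab (a point): Centre of the top of the finger tab on the orange catch, 94 mm above the bench. The tab is 24 mm along nest x, 14 mm along nest y, and stands 22 mm high on the catch's hood (hood 74 x 44 mm, its top 73 mm above the bench). It moves with the catch.
- release_button (a joint): Depression of the red release button in m: 0 up, 0.012 fully down on its stop; springs back up. About 1 N to start, 4 to 9 N to the bottom, as it also drives the ejector: a full press brings the block 37 to 52 mm out of the mouth, where it stays. Its tail is then still under the pocket's cover: draw it on along nest -x by some 20 to 30 mm before lifting.
- button_top (a point): Centre of the top of the red button, 24 mm diameter, at nest x = +55, y = -28 mm; 67 mm above the bench when up, 55 mm when down. Pressed along -z. Hidden under the catch's hood until that is slid open; then the hood's edge is 28 mm and the tab's side 43 mm from the button's centre. Rails up to 6 mm high around it.
- block: White acrylic spacer block, 40 (own x) x 60 (own y, long side) x 20 mm, 40 to 85 g, origin at the centre of its underside. At the start it lies flat in the pocket, long side along nest x, 4 mm inside the mouth, so it cannot be gripped before it is pushed out onto the tongue.
- tray: Open black plastic tray, 127 (own x) x 177 (own y, long side) x 25 mm high, loose on the bench, about 400 g; origin at the centre of its underside, floor 2 mm thick, inside 116 x 166 mm.
- solder_spool: Loose bystander: small spool of grey wire with black flanges, 58 mm diameter, 42 mm high, behind the work. Leave alone.
- swab_jar: Loose bystander: clear jar with a white lid, 48 mm diameter, 63 mm high, behind the work. Leave alone.
- connector_box: Loose bystander: small pale plastic box, 46 x 64 x 22 mm, at the right. Leave alone.

How it is judged (in metres and radians):
On the way, in this order (a step that is already met when the one before it is completed fails the run):
1. the safety catch is fully open (at least 42 mm) with the button still up (value of joint catch above 0.042 m and value of joint release_button below 0.004 m), for 0.2 s.
2. with the catch open the button is pressed fully down (at least 10 mm) and the block has been pushed out onto the tongue (value of joint catch above 0.042 m and value of joint release_button above 0.01 m and x of block in the frame of nest below -0.05 m), for 0.05 s.
At the end, for the whole second after the job is handed in: The block rests released and still on the floor of the tray (underside at most 8 mm above the tray's underside), flat within 0.1 rad, the tray level, the block's centre within 70 mm of the tray's centre and its long side within 15 degrees of the tray's long side (z of block in the frame of tray between -0.002 and 0.008 m and horizontal distance between block and tray below 0.07 m and angle between each of block, tray's own z axis and vertical below 0.1 rad and angle between the y axis of block and the y axis of tray, either way round below 0.26 rad and linear speed of block below 0.02 m/s and contact force between the fingers and block below 0.1 N); the robot touches nothing.
It fails at once if the block is dropped: let go of with its underside more than 40 mm above the tray's underside, over the tray (contact force between the fingers and block below 0.02 N and horizontal distance between block and tray below 0.09 m and z of block in the frame of tray above 0.04 m).
It fails at once if the tray is shoved more than 40 mm (distance of tray from where it was at the start of the episode above 0.04 m).
It fails at once if the spool, the jar or the connector box is moved more than 25 mm (distance of any of solder_spool, swab_jar, connector_box from where it was at the start of the episode above 0.025 m).
It also fails if it takes over 64 s, if anything falls off the work surface, if the arm or the gripper's body presses on something with over 40 N, if the wrist force passes 120 N, or if a joint passes its speed limit or range.

## Working session

There is one attempt and no reset: what is moved stays moved. The work goes in short steps, Python scripts to look and compute and a shell command to move; the robot and the scene stay as the last step left them, time stands still between calls to the robot, and variables do not carry over. Pictures are saved under pics/ and viewed, at most 11 in all, crops included, and the job is handed in when it is done.

```bash
mkdir -p pics
cat > h.py <<'E'
import numpy as np,cv2,json
from plant import get_obs,vision
from scipy.spatial.transform import Rotation as R
def cap(name,fn):
    o=get_obs(); d=vision.capture(name)
    cv2.imwrite('pics/'+fn+'.png',d['pixels'][:,:,::-1])
    if name=='wrist':
        T=np.eye(4);T[:3,:3]=R.from_euler('xyz',o['tcp_rot']).as_matrix();T[:3,3]=o['tool_pos']
        d['pose']=T@np.array(d['T_tool_cam'])
    np.savez('pics/'+fn+'.npz',**{k:np.array(v) for k,v in d.items() if k!='pixels'})
    return d
def K(d):
    f=200/np.tan(np.radians(float(d['vfov']))/2)
    return np.array([[f,0,float(d['cx'])],[0,f,float(d['cy'])],[0,0,1]])
def pt(fn,u,v,z):
    d=np.load('pics/'+fn+'.npz'); p=cv2.undistortPoints(np.array([[[u,v]]],float),K(d),d['dist'])[0,0]
    P=d['pose'];r=P[:3,:3]@np.array([p[0],-p[1],-1]);c=P[:3,3]
    return c+r*(z-c[2])/r[2]
def px(fn,p):
    d=np.load('pics/'+fn+'.npz');P=np.linalg.inv(d['pose']);q=(P@np.c_[np.atleast_2d(p),np.ones(len(np.atleast_2d(p)))].T)[:3].T*[1,-1,-1]
    return cv2.projectPoints(q,np.zeros(3),np.zeros(3),K(d),d['dist'])[0][:,0]
def rel(target,rpy=None):
    "shift in tool axes (m) and rotvec to world target mm"
    o=get_obs();Rm=R.from_euler('xyz',o['tcp_rot'])
    s=Rm.inv().apply(np.array(target)-o['tool_pos'])/1000
    print('dp',s.round(4), 'rot',None if rpy is None else (Rm.inv()*R.from_euler('xyz',rpy)).as_rotvec().round(4))
E
python3 - <<'E'
from h import *
o=get_obs();print(o)
for n in ['top','scene']:
    d=cap(n,n+'0');print(n,d['vfov'],d['dist'],np.round(d['pose'],2).tolist())
E
```

```text
{'time': 0.0, 'joint_positions': array([ 1.15697805e+00,  3.42744945e-01,  1.52503016e+00, -9.07932088e-06,
        1.27541152e+00, -1.45990761e-01]), 'dq': array([-2.46444392e-03,  8.31388368e-04,  6.95315478e-04, -9.64317034e-05,
       -3.60174086e-05, -2.53607839e-04]), 'tau': array([ 8.16277807e-04, -4.31248891e+01, -2.44215167e+01,  7.18762167e-02,
        5.58859447e-02, -1.38344622e-04]), 'tool_pos': array([138.74105988, 505.90224795, 226.02885333]), 'tcp_rot': array([-3.14001437e+00, -2.23290267e-04,  2.87376761e+00]), 'contact_force': array([0.05691611, 0.14835645, 0.28517857]), 'moment': array([-0.02454934,  0.01877146, -0.00905643]), 'finger_force': 0.0, 'grip_width': 91.62983642382096}
top 45.37741106747223 [0.015856 0.       0.       0.       0.      ] [[0.03, 0.99, -0.1, 496.23], [-1.0, 0.03, -0.0, -92.08], [0.0, 0.1, 0.99, 1432.12], [0.0, 0.0, 0.0, 1.0]]
scene 53.01009146638681 [-0.05377276  0.          0.          0.          0.        ] [[0.67, 0.43, -0.61, -102.73], [-0.74, 0.36, -0.56, -750.65], [-0.02, 0.83, 0.56, 773.98], [0.0, 0.0, 0.0, 1.0]]
```

View pics/top0.png

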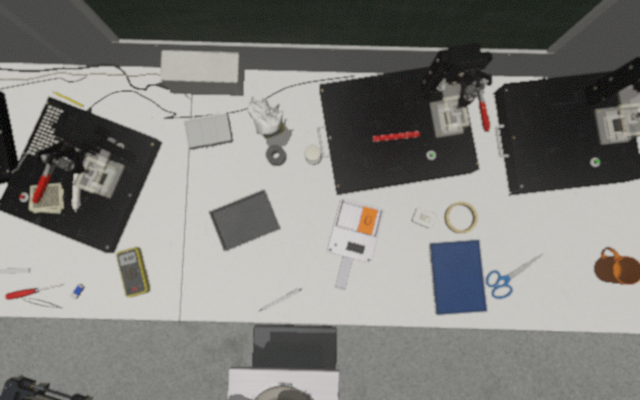

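View pics/scene0.png

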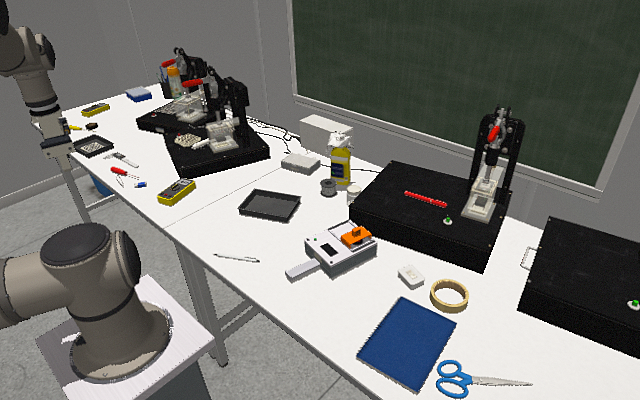

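The top view shows the tray at about (245,220), the nest at (355,232) with the orange catch at (368,220), and its tongue at (343,273). The spool is at (276,155), the jar at (313,154) and the connector box at (424,216). I'll enlarge it for measuring.

Run:
```python
import cv2,numpy as np
i=cv2.imread('pics/top0.png')[185:295,205:390]
s=cv2.imread('pics/scene0.png')[180:290,230:390]
cv2.imwrite('pics/c0.png',cv2.resize(i,None,fx=4.3,fy=4.3,interpolation=cv2.INTER_CUBIC))
cv2.imwrite('pics/c1.png',cv2.resize(s,None,fx=5,fy=5,interpolation=cv2.INTER_CUBIC))
```

```text
(no output)
```

View pics/c0.png

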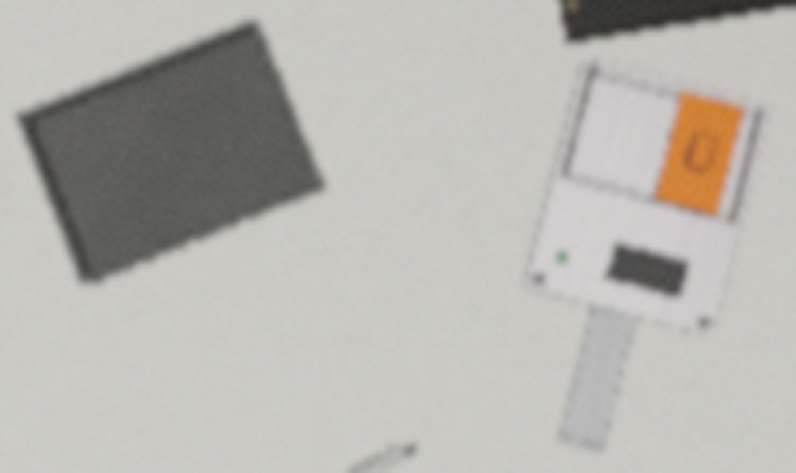

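View pics/c1.png

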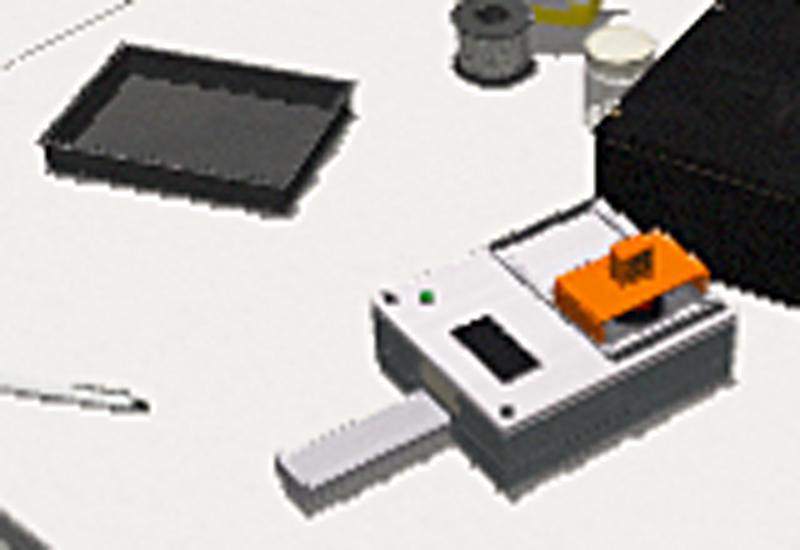

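The crops give the housing-top corners, the tongue end, the tab (700,152 in the first crop) and the tray rim corners. I'll fit the poses from both views.

```bash
cat > fit.py <<'E'
from h import *
from scipy.optimize import least_squares
T=lambda a:[205+(a[0]+.5)/4.3-.5,185+(a[1]+.5)/4.3-.5]
S=lambda a:[230+(a[0]+.5)/5-.5,180+(a[1]+.5)/5-.5]
def fit(L,t,s,x0):
    L=np.array(L,float)
    def w(x): 
        c,q=np.cos(x[2]),np.sin(x[2]);return np.c_[x[0]+c*L[:,0]-q*L[:,1],x[1]+q*L[:,0]+c*L[:,1],L[:,2]]
    obs=[(f,i,g(a)) for f,g,l in (('top0',T,t),('scene0',S,s)) for i,a in enumerate(l) if a]
    def r(x): 
        W=w(x);P={f:px(f,W) for f in('top0','scene0')}
        return np.concatenate([P[f][i]-uv for f,i,uv in obs])
    o=least_squares(r,x0,loss='soft_l1');print(o.x,np.degrees(o.x[2]));print(r(o.x).reshape(-1,2).round(1).tolist());return o.x
N=[[100,65,52],[100,-65,52],[-60,65,52],[-60,-65,52],[-150,15,25],[-150,-15,25]]
n=fit(N,[(583,66),(765,108),(528,284),(712,329),(560,440),(603,450)],[(598,205),(738,322),(372,297),(507,437),None,None],[450,-200,-.2])
t=fit([[63.5,88.5,25],[63.5,-88.5,25],[-63.5,-88.5,25],[-63.5,88.5,25]],[(20,116),(255,22),(324,186),(85,282)],[(42,142),(125,43),(355,85),(293,190)][0:0]+[(42,142),(125,43),(355,85),(293,190)] and [None]*4,[480,80,.4])
t2=fit([[63.5,88.5,25],[63.5,-88.5,25],[-63.5,-88.5,25],[-63.5,88.5,25]],[None]*4,[(125,43),(355,85),(293,190),(42,142)],t)
print('tab',pt('top0',*T((702,152)),94),pt('scene0',*S((635,242)),94))
c,q=np.cos(n[2]),np.sin(n[2]);M=np.array([[c,-q],[q,c]])
for p in [pt('top0',*T((702,152)),94),pt('scene0',*S((635,242)),94)]: print('tab in nest',M.T@(p[:2]-n[:2]))
for k in [(55,-28),(-105,0),(55,-20)]: print(k,n[:2]+M@k)
E
python3 fit.py
```

```text
[ 5.35604257e+02 -1.93557983e+02 -2.32148139e-01] -13.30110859775088
[[0.2, -1.4], [1.3, 0.2], [-1.0, 1.5], [0.2, 2.7], [0.2, -0.2], [0.2, 0.2], [-0.0, -1.5], [0.7, -2.2], [-0.1, 0.5], [-0.2, -1.4]]
[5.80808433e+02 1.26541222e+02 4.18046853e-01] 23.952320321382363
[[-0.7, -0.3], [0.4, -1.2], [0.4, 0.3], [-0.2, 1.1]]
[5.79704525e+02 1.26896812e+02 4.23093234e-01] 24.24145663863099
[[0.0, 0.0], [1.4, -0.7], [-0.3, -0.1], [-0.6, 0.5]]
tab [ 584.96350256 -229.69926006   94.        ] [ 585.938646   -229.01796044   94.        ]
tab in nest [ 56.35012714 -23.81575572]
tab in nest [ 57.14236617 -22.92838252]
(55, -28) [ 582.68693027 -233.46063774]
(-105, 0) [ 433.42094271 -169.40078324]
(55, -20) [ 584.52747881 -225.67524237]
```

Run:
```python
from h import *
rel([520,-190,250],[np.pi,0,2.909])
print(np.array(vision.capture('wrist')['T_tool_cam']).round(3))
```

```text
dp [-0.5518 -0.5703 -0.0232] rot [-0.0013 -0.0002 -0.0352]
[[   0.       0.961    0.275   74.762]
 [   1.      -0.      -0.      -0.797]
 [   0.       0.275   -0.961 -157.993]
 [   0.       0.       0.       1.   ]]
```

```bash
A='[-0.552,-0.570,-0.023]'; python3 -m pendant '{"dp":[[-0.552,-0.570,-0.023],[-0.552,-0.570,-0.023],[-0.552,-0.570,-0.023],[-0.552,-0.570,-0.023],[-0.552,-0.570,-0.023],[-0.552,-0.570,-0.023],[-0.552,-0.570,-0.023],[-0.552,-0.570,-0.023]],"rotation":[[0,0,-0.035],[0,0,-0.035],[0,0,-0.035],[0,0,-0.035],[0,0,-0.035],[0,0,-0.035],[0,0,-0.035],[0,0,-0.035]]}' 0
python3 - <<'E'
from h import *
rel([520,-190,250],[np.pi,0,2.909])
E
```

```text
time: 1.15
tool_pos: [379.8, 66.1, 241.4]
tcp_rot: [3.141, 0.001, 2.908]
contact_force: [1.6, 0.1, -0.2]
grip_width: 16.9
finger_force: 0.0
dp [-0.1956 -0.2168 -0.0086] rot [ 0.0005  0.0006 -0.0005]
```

```bash
python3 -m pendant '{"dp":[[-0.196,-0.217,-0.009],[-0.196,-0.217,-0.009],[-0.196,-0.217,-0.009],[-0.196,-0.217,-0.009],[-0.196,-0.217,-0.009],[-0.196,-0.217,-0.009],[-0.196,-0.217,-0.009],[-0.196,-0.217,-0.009]],"rotation":[[0,0,0],[0,0,0],[0,0,0],[0,0,0],[0,0,0],[0,0,0],[0,0,0],[0,0,0]]}'
python3 - <<'E'
from h import *
cap('wrist','w1')
rel([520,-190,250],[np.pi,0,2.909])
E
```

```text
time: 2.15
tool_pos: [519.4, -187.1, 250.4]
tcp_rot: [3.141, -0.0, 2.91]
contact_force: [-0.8, 0.8, 0.3]
grip_width: 0.5
finger_force: 0.0
dp [-0.0011 -0.0027  0.0005] rot [0.0001 0.0002 0.0011]
```

View pics/w1.png

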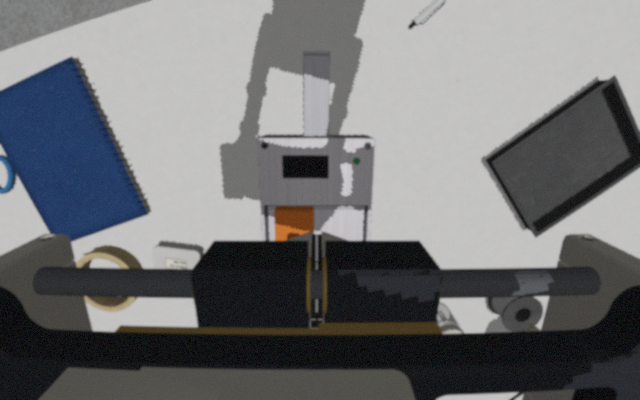

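The wrist view shows the housing's front-top corners at (258,138) and (375,138), the tongue end at (304..329,52), the orange hood's front edge at (275..313,207), and tray corners at (484,160), (536,236) and (612,80).

Run:
```python
from h import *
n=np.array([535.6,-193.56]);a=-.23215
M=np.array([[np.cos(a),-np.sin(a)],[np.sin(a),np.cos(a)]])
for u,v,z in [(258,138,52),(375,138,52),(304,52,25),(329,52,25),(275,207,73),(313,207,73)]:
    p=pt('w1',u,v,z);print((u,v),p[:2].round(1),'nest',(M.T@(p[:2]-n)).round(1))
for u,v in [(484,160),(612,80),(536,236)]: print('tray',pt('w1',u,v,25).round(1))
i=cv2.imread('pics/w1.png')[30:250,180:400];cv2.imwrite('pics/c2.png',cv2.resize(i,None,fx=2.7,fy=2.7,interpolation=cv2.INTER_CUBIC))
```

```text
(258, 138) [ 463.6 -240.5] nest [-59.3 -62.3]
(375, 138) [ 493.1 -115.1] nest [-59.4  66.5]
(304, 52) [ 385.2 -170.2] nest [-151.7  -11.8]
(329, 52) [ 391.6 -143.1] nest [-151.8   15.9]
(275, 207) [ 538.9 -238.9] nest [ 13.7 -43.4]
(313, 207) [ 548.5 -198.3] nest [13.6 -1.7]
tray [552.6  15.   25. ]
tray [491.1 180.5  25. ]
tray [670.3  75.9  25. ]
```

View pics/c2.png

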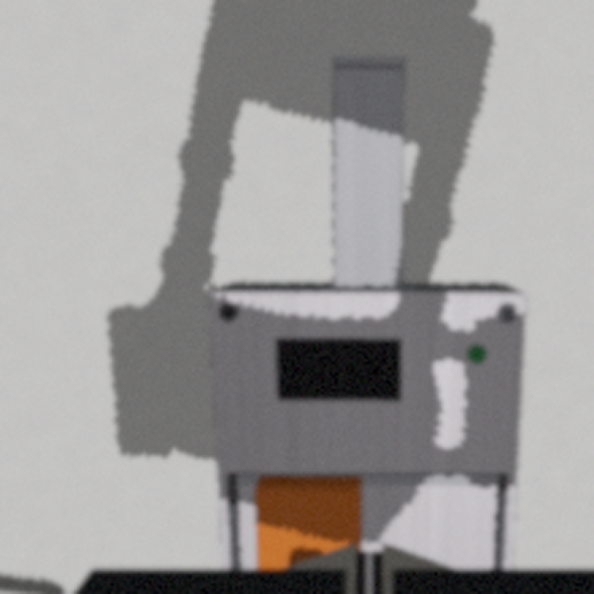

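```bash
cat >> h.py <<'E'
N0=np.array([535.9,-192.6]);NA=-.2322
def nest(x,y,z): return [N0[0]+np.cos(NA)*x-np.sin(NA)*y,N0[1]+np.sin(NA)*x+np.cos(NA)*y,z]
def innest():
    o=get_obs();d=o['tool_pos'][:2]-N0;c,s=np.cos(NA),np.sin(NA)
    print('nest',np.round([c*d[0]+s*d[1],-s*d[0]+c*d[1],o['tool_pos'][2]],1),o['time'],o['contact_force'].round(1))
E
python3 -c "
from h import *
innest();rel(nest(56,-66,120),[np.pi,0,2.909]);rel(nest(56,-66,80))"
```

```text
nest [-17.1   1.5 250.5] 2.2 [-0.4  0.3  0. ]
dp [-0.0731 -0.0676  0.1305] rot [0.0001 0.0002 0.0011]
dp [-0.0731 -0.0676  0.1705] rot None
```

```bash
python3 -m pendant '{"dp":[[-0.073,-0.068,0.06],[-0.073,-0.068,0.06],[-0.073,-0.068,0.12],[-0.073,-0.068,0.145],[-0.073,-0.068,0.165],[-0.073,-0.068,0.170],[-0.073,-0.068,0.170],[-0.073,-0.068,0.170]],"rotation":[[0,0,0],[0,0,0],[0,0,0],[0,0,0],[0,0,0],[0,0,0],[0,0,0],[0,0,0]]}'
python3 -c "
from h import *
innest();d=cap('scene','s2');i=cv2.imread('pics/s2.png')[150:300,280:440];cv2.imwrite('pics/c3.png',cv2.resize(i,None,fx=4,fy=4,interpolation=cv2.INTER_CUBIC))"
```

```text
time: 3.2
tool_pos: [575.8, -271.4, 81.5]
tcp_rot: [-3.141, 0.002, 2.909]
contact_force: [0.2, -0.3, 0.2]
grip_width: 0.5
finger_force: 0.0
nest [ 57.  -67.5  81.5] 3.2 [ 0.2 -0.3  0.2]
```

View pics/c3.png

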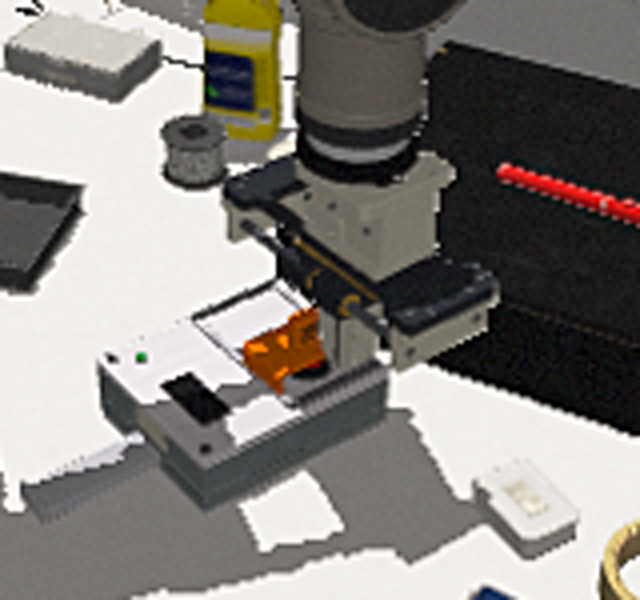

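The closed fingers stand on the right side of the tab, level with it. Next I push along nest +y.

```bash
python3 -m pendant '{"dp":[[0,0.015,0],[0,0.025,0],[0,0.034,0],[0,0.042,0],[0,0.050,0],[0,0.058,0],[0,0.060,0],[0,0.060,0]],"rotation":[[0,0,0],[0,0,0],[0,0,0],[0,0,0],[0,0,0],[0,0,0],[0,0,0],[0,0,0]]}'
python3 -c "
from h import *
innest()"
```

```text
time: 4.25
tool_pos: [588.9, -212.4, 79.9]
tcp_rot: [3.141, -0.001, 2.909]
contact_force: [0.7, -0.8, -0.8]
grip_width: 0.3
finger_force: 0.0
nest [56.1 -7.1 79.9] 4.25 [ 0.7 -0.8 -0.8]
```

```bash
python3 -m pendant '{"dp":[[0,0.002,0],[0,0.004,0],[0,0.006,0],[0,0.006,0],[0,0.006,0]],"rotation":[[0,0,0],[0,0,0],[0,0,0],[0,0,0],[0,0,0]]}'
python3 -c "
from h import *
innest()"
```

```text
time: 4.88
tool_pos: [590.5, -206.9, 80.2]
tcp_rot: [3.141, 0.0, 2.909]
contact_force: [0.3, 0.4, -0.6]
grip_width: 0.4
finger_force: 0.1
nest [56.4 -1.3 80.2] 4.875 [ 0.3  0.4 -0.6]
```

```bash
python3 -m pendant '{"dp":[[0,0.002,0],[0,0.004,0],[0,0.006,0],[0,0.006,0],[0,0.006,0]],"rotation":[[0,0,0],[0,0,0],[0,0,0],[0,0,0],[0,0,0]]}'
python3 -c "
from h import *
innest();d=cap('scene','s3');i=cv2.imread('pics/s3.png')[150:300,280:440];cv2.imwrite('pics/c4.png',cv2.resize(i,None,fx=4,fy=4,interpolation=cv2.INTER_CUBIC))"
```

```text
time: 5.5
tool_pos: [590.9, -205.7, 80.4]
tcp_rot: [-3.135, 0.001, 2.908]
contact_force: [-5.2, -15.4, -1.0]
grip_width: 0.5
finger_force: 8.5
nest [56.6 -0.1 80.4] 5.5 [ -5.2 -15.4  -1. ]
```

View pics/c4.png

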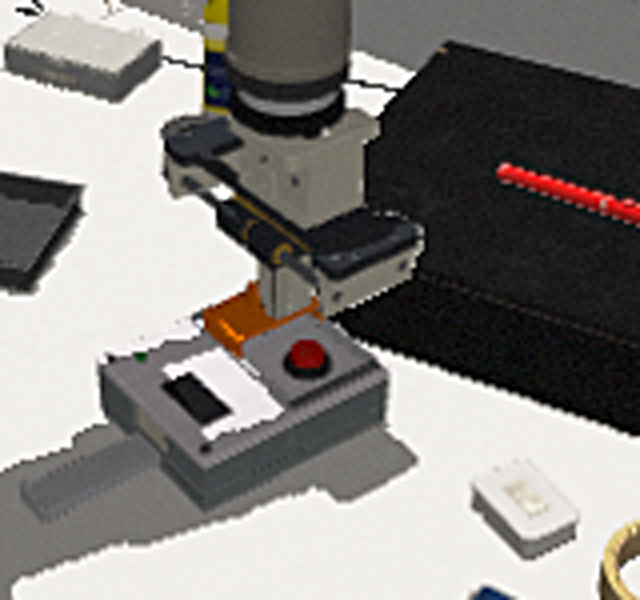

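The red button at (307,357) is fully exposed, and 16 N shows the catch is on its stop. Next I back off, go over the button and press.

```bash
python3 -m pendant '{"dp":[[0,-0.02,0],[0,-0.033,0],[0,-0.033,0],[0,-0.033,0],[0,-0.033,0.008]],"rotation":[[0,0,0],[0,0,0],[0,0,0],[0,0,0],[0,0,0]]}'
python3 -c "
from h import *
innest()"
python3 -m pendant '{"dp":[[0,0,0.005],[0,0,0.010],[0,0,0.014],[0,0,0.018],[0,0,0.020],[0,0,0.022],[0,0,0.022],[0,0,0.022]],"rotation":[[0,0,0],[0,0,0],[0,0,0],[0,0,0],[0,0,0],[0,0,0],[0,0,0],[0,0,0]]}'
python3 -c "
from h import *
innest()"
```

```text
time: 6.18
tool_pos: [584.8, -232.9, 72.5]
tcp_rot: [-3.141, 0.001, 2.909]
contact_force: [-0.5, 0.4, 0.4]
grip_width: 0.6
finger_force: 0.0
nest [ 56.8 -28.   72.5] 6.175 [-0.5  0.4  0.4]
time: 7.18
tool_pos: [584.4, -232.9, 54.9]
tcp_rot: [-3.141, 0.002, 2.909]
contact_force: [-10.9, 9.2, 33.3]
grip_width: 0.3
finger_force: 16.8
nest [ 56.4 -28.   54.9] 7.175 [-10.9   9.2  33.3]
```

The button bottomed at z = 54.9. Next I rise, open, and look at the block.

```bash
python3 -m pendant '{"dp":[[0,0,-0.05],[0,0.014,-0.10],[0.04,0.028,-0.15],[0.076,0.028,-0.19],[0.076,0.028,-0.19],[0.076,0.028,-0.19],[0.076,0.028,-0.19]],"rotation":[[0,0,0],[0,0,0],[0,0,0],[0,0,0],[0,0,0],[0,0,0],[0,0,0]]}' 0.0918
python3 -c "
from h import *
innest();d=cap('wrist','w2');i=cv2.imread('pics/w2.png')[0:260,180:640];cv2.imwrite('pics/c5.png',cv2.resize(i,None,fx=1.7,fy=1.7,interpolation=cv2.INTER_CUBIC))"
```

```text
time: 8.05
tool_pos: [516.7, -188.7, 238.4]
tcp_rot: [3.141, -0.003, 2.909]
contact_force: [-0.5, -0.1, -0.6]
grip_width: 65.9
finger_force: 0.0
nest [-19.6  -0.6 238.4] 8.05 [-0.5 -0.1 -0.6]
```

View pics/c5.png

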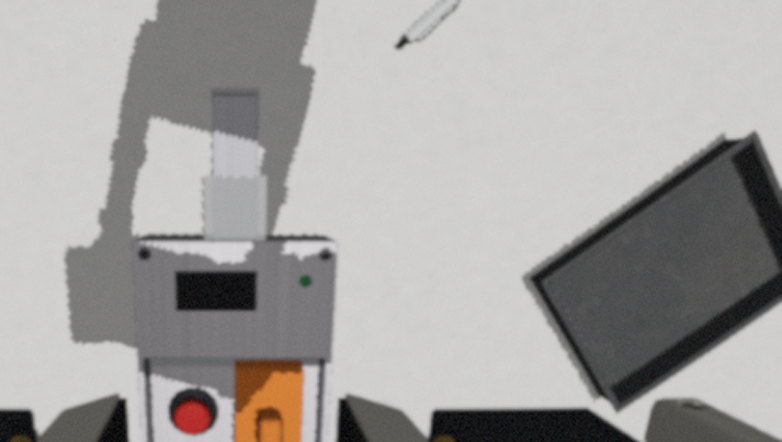

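The block is out: its front-top edge runs from (203,177) to (268,177) in the crop. The tray's rim corners are at (525,277), (755,132) and (613,408).

```bash
python3 -c "
from h import *
c,s=np.cos(NA),np.sin(NA)
for u,v,z in [(203,177,40),(268,177,40),(135,240,52),(337,240,52),(211,90,25),(260,90,25)]:
    p=pt('w2',180+u/1.7,v/1.7,z)[:2]-N0;print(np.round([c*p[0]+s*p[1],-s*p[0]+c*p[1]],1))
for u,v in [(525,277),(740,134),(613,408)]: print(pt('w2',180+u/1.7,v/1.7,25).round(1))
rel(nest(-83,0,60));rel(nest(-83,0,22),[np.pi,0,2.909])"
```

```text
[-98.1 -19.2]
[-98.1  21.8]
[-60.  -61.9]
[-59.9  64.9]
[-151.9  -14.2]
[-151.9   16.9]
[551.2  13.2  25. ]
[486.6 172.7  25. ]
[667.6  72.4  25. ]
dp [0.063  0.0004 0.1786] rot None
dp [0.0629 0.0004 0.2166] rot [ 0.0008 -0.0027 -0.0003]
```

```bash
python3 -m pendant '{"dp":[[0.03,0.002,0.03],[0.063,0.002,0.08],[0.063,0.002,0.14],[0.063,0.002,0.19],[0.063,0.002,0.21],[0.063,0.002,0.216],[0.063,0.002,0.216],[0.063,0.002,0.216]],"rotation":[[0,0,0],[0,0,0],[0,0,0],[0,0,0],[0,0,0],[0,0,0],[0,0,0],[0,0,0]]}'
python3 -c "
from h import *
innest()"
```

```text
time: 9.1
tool_pos: [456.6, -172.4, 25.0]
tcp_rot: [-3.141, 0.002, 2.909]
contact_force: [0.2, -0.3, -0.4]
grip_width: 92.0
finger_force: 0.0
nest [-81.9   1.4  25. ] 9.1 [ 0.2 -0.3 -0.4]
```

```bash
python3 -m pendant '{"dp":[[0,0,0.002],[0,0,0.002],[0,0,0.002],[0,0,0.002]],"rotation":[[0,0,0],[0,0,0],[0,0,0],[0,0,0]]}'
python3 -m pendant '{"dp":[[0,0,0],[0,0,0],[0,0,0],[0,0,0],[0,0,0],[0,0,0],[0,0,0],[0,0,0]],"rotation":[[0,0,0],[0,0,0],[0,0,0],[0,0,0],[0,0,0],[0,0,0],[0,0,0],[0,0,0]]}' 0
python3 -c "
from h import *
innest()"
```

```text
time: 9.6
tool_pos: [455.9, -172.1, 22.3]
tcp_rot: [3.142, 0.0, 2.909]
contact_force: [-0.4, -1.2, 0.7]
grip_width: 91.6
finger_force: 0.0
time: 10.6
tool_pos: [455.9, -172.1, 22.2]
tcp_rot: [3.142, 0.0, 2.909]
contact_force: [-0.1, -1.0, -1.0]
grip_width: 39.5
finger_force: 30.0
nest [-82.6   1.6  22.2] 10.6 [-0.1 -1.  -1. ]
```

```bash
python3 -m pendant '{"dp":[[0.008,0,0],[0.016,0,0],[0.024,0,0],[0.032,0,0],[0.035,0,0],[0.035,0,0],[0.035,0,-0.03],[0.035,0,-0.07]],"rotation":[[0,0,0],[0,0,0],[0,0,0],[0,0,0],[0,0,0],[0,0,0],[0,0,0],[0,0,0]]}'
python3 -c "
from h import *
innest()
# tray fit incl. wrist
from scipy.optimize import least_squares
L=np.array([[63.5,88.5],[63.5,-88.5],[-63.5,-88.5],[-63.5,88.5]])
obs=np.array([[667.6,72.4],[551.2,13.2],[486.6,172.7]]);l=L[[1,2,3]]
f=lambda x:((x[:2]+l@np.array([[np.cos(x[2]),np.sin(x[2])],[-np.sin(x[2]),np.cos(x[2])]]))-obs).ravel()
o=least_squares(f,[580,126,.42]);print(o.x,o.fun.round(1))"
```

```text
time: 11.6
tool_pos: [421.3, -163.7, 92.3]
tcp_rot: [3.141, -0.002, 2.909]
contact_force: [1.3, -0.5, -0.9]
grip_width: 39.7
finger_force: 30.0
nest [-118.2    1.8   92.3] 11.6 [ 1.3 -0.5 -0.9]
[5.75465046e+02 1.21727243e+02 4.28420204e-01] [ 2.4 -4.8  3.3  1.6 -5.7  3.1]
```

```bash
python3 -c "
from h import *
rel([572,138.3,92],[np.pi,0,1.991])"
```

```text
dp [-0.0769  0.3286  0.0004] rot [-3.000e-04 -2.600e-03  9.178e-01]
```

```bash
python3 -m pendant '{"dp":[[-0.010,0.040,-0.01],[-0.022,0.090,-0.01],[-0.034,0.140,-0.01],[-0.046,0.190,-0.01],[-0.058,0.240,-0.01],[-0.068,0.290,-0.01],[-0.077,0.328,-0.01],[-0.077,0.328,0]],"rotation":[[0,0,0.12],[0,0,0.24],[0,0,0.37],[0,0,0.50],[0,0,0.63],[0,0,0.77],[0,0,0.918],[0,0,0.918]]}'
python3 -m pendant '{"dp":[[0,0,0],[0,0,0]],"rotation":[[0,0,0],[0,0,0]]}'
python3 -c "
from h import *
rel([572,138.3,30],[np.pi,0,1.991])
cap('wrist','w3');i=cv2.imread('pics/w3.png');cv2.imwrite('pics/v3.png',i)"
```

```text
time: 12.6
tool_pos: [573.7, 140.0, 92.2]
tcp_rot: [3.139, 0.0, 1.994]
contact_force: [-0.3, -0.9, -0.2]
grip_width: 39.5
finger_force: 30.0
time: 12.85
tool_pos: [572.0, 136.4, 92.1]
tcp_rot: [-3.141, -0.0, 1.99]
contact_force: [-0.8, -0.7, -0.6]
grip_width: 39.6
finger_force: 30.0
dp [0.0018 0.0008 0.0621] rot [-0.0008 -0.0002 -0.0006]
```

View pics/v3.png

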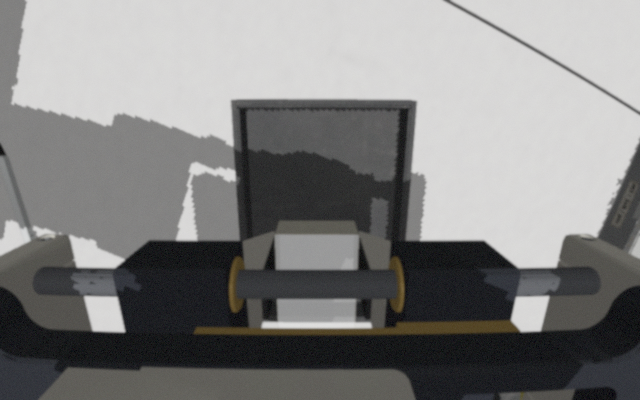

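The block is held level over the tray, and the tray is square to the tool, with its rim's far corners at (233,101) and (415,101). I'll check the lateral offset.

```bash
python3 -c "
from h import *
o=get_obs();Rm=R.from_euler('xyz',o['tcp_rot'])
for u,v in [(233,101),(415,101)]:print(Rm.inv().apply(pt('w3',u,v,25)-o['tool_pos']).round(1))"
```

```text
[ 78.3 -57.7  67.4]
[78.5 65.7 67.4]
```

```bash
python3 -m pendant '{"dp":[[0.004,0.004,0.02],[0.004,0.004,0.045],[0.004,0.004,0.065],[0.004,0.004,0.075],[0.004,0.004,0.081],[0.004,0.004,0.084],[0.004,0.004,0.085],[0.004,0.004,0.085]],"rotation":[[0,0,0],[0,0,0],[0,0,0],[0,0,0],[0,0,0],[0,0,0],[0,0,0],[0,0,0]]}'
python3 -m pendant '{"dp":[[0,0,0.001],[0,0,0.001],[0,0,0.001]],"rotation":[[0,0,0],[0,0,0],[0,0,0]]}'
```

```text
time: 13.9
tool_pos: [574.7, 142.7, 7.6]
tcp_rot: [3.141, 0.0, 1.991]
contact_force: [-0.1, -1.0, -0.6]
grip_width: 39.9
finger_force: 30.0
time: 14.28
tool_pos: [574.4, 142.7, 6.3]
tcp_rot: [3.141, -0.0, 1.991]
contact_force: [0.4, -0.4, -0.3]
grip_width: 39.7
finger_force: 30.0
```

```bash
python3 -m pendant '{"dp":[[0,0,0.001],[0,0,0.002],[0,0,0.002],[0,0,0.002]],"rotation":[[0,0,0],[0,0,0],[0,0,0],[0,0,0]]}'
```

```text
time: 14.78
tool_pos: [574.5, 142.7, 4.6]
tcp_rot: [3.141, 0.0, 1.991]
contact_force: [-1.0, -0.2, 6.0]
grip_width: 39.3
finger_force: 30.0
```

The block is touching down (6 N). Next I open to 60 mm and rise.

```bash
python3 -m pendant '{"dp":[[0,0,0],[0,0,0],[0,0,0],[0,0,0]],"rotation":[[0,0,0],[0,0,0],[0,0,0],[0,0,0]]}' 0.06
python3 -m pendant '{"dp":[[0,0,-0.01],[0,0,-0.04],[0,0,-0.09],[0,0,-0.15],[0.05,0,-0.2],[0.05,0,-0.2],[0.05,0,-0.2],[0.05,0,-0.2]],"rotation":[[0,0,0],[0,0,0],[0,0,0],[0,0,0],[0,0,0],[0,0,0],[0,0,0],[0,0,0]]}'
python3 -c "
from h import *
cap('scene','s5');i=cv2.imread('pics/s5.png')[150:300,220:450];cv2.imwrite('pics/c6.png',cv2.resize(i,None,fx=3.4,fy=3.4,interpolation=cv2.INTER_CUBIC))"
```

```text
time: 15.28
tool_pos: [574.4, 142.7, 4.1]
tcp_rot: [-3.142, -0.0, 1.991]
contact_force: [0.3, 0.4, 0.8]
grip_width: 59.9
finger_force: 0.0
time: 16.27
tool_pos: [553.6, 187.4, 202.6]
tcp_rot: [-3.139, -0.0, 1.99]
contact_force: [-0.1, -0.0, 0.3]
grip_width: 59.9
finger_force: 0.0
```

View pics/c6.png

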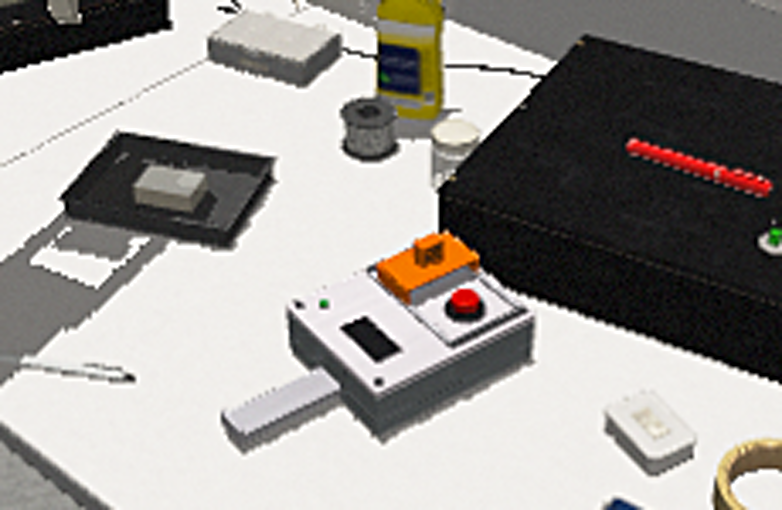

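The block (170,187 in the crop) lies flat, centred and aligned in the tray. The spool, jar and connector box are where they were.

```bash
python3 -c "
from plant import workorder
print(workorder.close_job())"
```

```text
the job is handed in; nothing more can be done
None
```

I handed the job in at about 16 s on the robot's clock: catch opened to its stop, button pressed fully down, and the block drawn out and set flat and aligned in the tray; the verdict was not shown.

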